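Clamp a split wooden salt tub with a one-hand bar clamp

ROBOT

A 6-joint arm with a two-finger parallel gripper is mounted at the origin on a cart in front of the work surface, level with it; the furniture and walls round the work are solid. World frame = base frame: x ahead of the robot, y to its left, z up, the work surface at z = 0. Lengths are in mm, angles in rad, forces in N, time in s.
With the tool pointing down it reaches from about 400 to 925 mm from the base axis. Payload 12.5 kg.
Tool frame: the origin (TCP) lies at the very end of the fingers, on their centre line; the grasp point (between the pads) lies 19 mm behind it; z points along the fingers, y is the line along which they close (so a half turn about z gives the same grasp; the last joint's range is limited). The gripper opens to 95 mm and grips with 3 to 60 N. Pads are 20 mm wide; open, the fingers measure 119 mm over their backs; the gripper's body (75 mm by 180 mm) begins 59 mm behind the grasp point.
Start: joints at [-1.382, 0.491, 1.559, -0, 1.092, -0.106], TCP at [181.616, -598.049, 214.661] pointing down, gripper open.
Joint ranges: [-3.1, 3.1], [-0.84, 2.19], [0.05, 2.79], [-1.13, 4.28], [0.06, 2.93], [-2.69, 2.69]. Speed limits (rad/s): [2.22, 2.22, 2.79, 3.14, 3.14, 3.14].

INTERFACE

Orientations are given as a unit quaternion [w, x, y, z].
In Python, from station import arm, cams, job, models gives the robot as it stands.
- The arm moves only by the shell command python3 -m creep 'ROWS' [OPENING] [FORCE]. ROWS is JSON, one flat list of numbers, 6 for each row, row after row: the shift along the world's x, y, z in units of 30 mm (1.0 is 30 mm), then the turn, a rotation vector about the world's x, y, z in units of 6 degrees (1.0 is 6 degrees). A call has 1 to 10 rows; each row shifts and turns the commanded pose from where the row before left it; what a row does not reach is not made up. A row lasts 1/12 s, in which the tool goes at most 41.7 mm and 7.16 degrees, less where a joint would pass 70% of its speed; a pose out of reach is approached as far as the arm can. A call with a number of a shift or a turn outside -1 to 1 is refused whole. A call with a gripper value outside its range is refused whole. OPENING is the closure, from -1 (fully open) to 1 (shut), set as the call begins (- or left out, the last holds). The fingers move at their own pace and stop on an object; FORCE is the grip in N (left out, the last holds). Time passes only in rows, so rows that do not move let the fingers close. It gives the time, the measured TCP pose, the force, the opening and the grip force at its end, in the units of the state.
- arm.sense(): the state, without advancing time (a new reading comes with each control period).
- cams.snapshot(name): name is "side" or "top" or "wrist"; returns the picture (384x512x3 uint8, red, green, blue); there is no depth.
- cams.camera_model(name): a dict with "vfov" (degrees; the focal length in pixels is half the picture's height over the tangent of half this angle, whatever the lens; pixels are square), "cx", "cy" (the principal point, pixels), "eye" and "attitude" of the camera in the world. Camera axes: x right, y down, z forward; pixel columns grow to the right and rows downward; lengths in mm; the calibration is good to about 2 mm. The wrist camera is an equidistant fisheye: a pixel r from the principal point sees the ray r / f radians off the axis. A picture is of the moment at which its call begins: read the wrist's pose just before it. camera_model takes no time and is no camera call; for the wrist camera it gives the pose at the moment of the call.
- job.job_done(): hands the job in; it is judged then, once.
Trained networks look in the newest picture that a camera, given by its name, has taken for a name from the list of things; names that differ only in an ending like _2 or _b are one class to them, and where a whole thing is asked for, a point or a joint stands for the part that bears it (a point fixed in the world has none). Each returns a list of dicts, best first, with "p" (0 to 1); they miss things now and then, are a little off and sometimes report something else, mostly with a low value. They report only what shows in the picture. A call takes as long as a camera call. They do not tell look-alikes from the thing itself.
- models.cut_out(label, camera): "mask" (384x512 bool, what is visible of it).
- models.landmark_of(label, camera): "position" ([x, y, z] in mm, in world coordinates, good to about 4 mm: a listed point, or the origin of a listed thing).
The state is a dict: "time_s": time; "q": joint angles; "qd": joint speeds; "effort": joint torques, N m; "tcp_pos": TCP position; "ee_rot": TCP orientation; "contact_force": force on the tool from outside, world axes, zero at the start; "torque": the same for the moment, N m; "width": opening from 0.0 (shut) to 1.0 (fully open); "grip_force": force on a finger pad.
Only numpy, scipy, OpenCV 4.12 (cv2) and the standard library are available. Lean on these libraries where they do the work, as an engineer would, in place of code of your own. Each camera call takes 0.05 s, during which the arm holds its last target. There are 200 camera calls.

TASK

The wooden salt tub has split in two and the joint is glued: set its lid into the mouth of the standing halves first, plug fully home, so that it keeps the mouth round and in line, and let it go. Then pump the trigger of the bar clamp lying around the tub, by pinching trigger and handle together again and again, until its jaws have closed the split and press firmly on both halves, but not so hard that the thin tub is crushed. Finish still holding the trigger squeezed like that, and leave the glue bottle, the tomato and the mandarin alone.

Things in the scene. Friction and masses are not known exactly. Their poses are not given: they have to be found in the camera images.
- clamp: Loose one-hand bar clamp lying flat on its side: black jaws and handle, orange pads and grips, toothed steel bar; 275 mm long, 30 mm high, 0.75 kg. Origin on the worktop under the bar; y along the bar towards the fixed end jaw, x from the bar to the side where both jaws stick out, z up. The other jaw, one piece with the handle, slides along the bar. Handle and trigger stick out to -x.
- pinch_point (a point): Midway between the outer faces of handle (clamp -y side) and released trigger (+y side), 15 mm above the worktop; travels with the jaw. Pinch both here from above, fingers closing along the clamp's y: 66 mm wide released, 43 mm squeezed to the stop; 22 mm high, tops 26 mm above the worktop; usable 20 mm either way along x. The clamp is loose: it shifts, and turns up to 0.08 rad a stroke.
- jaw_pad_face (a point): Centre of the sliding jaw's orange pad face (46 mm along clamp x, 30 mm high), 15 mm above the worktop; it faces clamp +y. Once the tub bears, a pinch of 10 N on trigger and handle makes the pads press with about 7 N, 14 N 28 N, 18 N 45 N, 26 N 60 N; under 8 N the trigger hardly moves. Over 70 N crushes the tub.
- end_pad_face (a point): Centre of the fixed end jaw's orange pad face (46 mm along clamp x, 30 mm high), 15 mm above the worktop, 55 mm along clamp y and 55 mm along clamp x from the clamp's origin; it faces clamp -y.
- clamp_jaw: The sliding jaw with the handle, moving along the bar; its frame stands 0 to 50 mm along +y from the clamp's frame (0 wide open; the opening between the pads is 115 mm minus this; about 43 mm with the tub pressed together). Ratchet: it moves only in the closing direction.
- clamp_trigger: Black trigger with orange finger face, 60 mm long; origin at its hidden pivot; it turns about z by 0 rad from the jaw's frame (released; a spring returns it) to 0.235 (squeezed to its stop). A full squeeze advances the jaw 8 mm (teeth of 4 mm; the first up to 4 mm less). On release the jaw stays but for 2 mm of play, so the press slackens. Let it go right back before each new stroke.
- tub_half_left: Half of a round wooden salt tub split from rim to base, standing loose between the jaws, next to the end jaw; 0.09 kg. Whole tub: 72 mm across, 64 mm high, bore 58 mm, wall 7 mm, open on top, inner floor 7.5 mm up. Origin on the tub's axis in the split plane, at the underside; y away from the split towards this half's outer wall, x along the split, z up.
- tub_half_right: The other half, next to the sliding jaw; same size. Origin on the tub's axis in the split plane, at the underside; axes point the same way as the left half's, so this half lies on its -y side. When the tub is closed both origins coincide; at the start they are 3 to 7 mm apart and at least 4 mm is free at each pad.
- lid: Loose wooden lid standing upright on its plug; 0.07 to 0.12 kg. From below: tapered round plug, 44 mm across at the foot, 55 mm from 18 mm up; disc 74 mm across from 21 to 28 mm; dark knob 29 mm across from 28 to 54 mm, to hold it by. Origin at the centre of the plug's foot, z up. Seated, the disc rests on the tub's rim and the origin is 43 mm above the worktop.
- glue_bottle: White plastic glue bottle, blue label, orange cap, 42 mm across, 125 mm high, loose bystander; origin at the centre of its underside.
- tomato: Red tomato, 75 mm across, loose bystander at the left; origin at its underside.
- mandarin: Mandarin, 55 mm, loose bystander; origin at its underside.
Mind the look-alikes: they are no part of the job. What is shaped like the tub_half_left but turquoise is not meant.

How it is judged (in metres and radians):
On the way, in this order (a step that is already met when the one before it is completed fails the run):
1. the lid is set into the mouth of the tub, disc on the rim, and let go (horizontal distance between lid and tub_half_left below 0.009 m and z of lid in the frame of tub_half_left between 0.04 and 0.046 m and angle between lid's own z axis and vertical below 0.06 rad and contact force between the fingers and lid below 0.3 N), for 0.2 s.
2. the jaws press on both halves from either side (contact force between clamp_jaw and tub_half_right above 6 N and contact force between clamp and tub_half_left above 6 N), for 0.2 s.
At the end, for the whole second after the job is handed in: Lid seated (within 5 mm of the axis, disc on the rim within 3 mm, upright), untouched by the fingers; halves at most 1.5 mm apart, 4 mm out of line, upright; each pad presses its half with 8 to 70 N; fingers press the trigger with over 3 N; all still; bystanders within 30 mm (horizontal distance between lid and tub_half_left below 0.005 m and horizontal distance between lid and tub_half_right below 0.005 m and z of lid in the frame of tub_half_left between 0.04 and 0.046 m and angle between lid's own z axis and vertical below 0.06 rad and contact force between the fingers and lid below 0.3 N and y of tub_half_right in the frame of tub_half_left above -0.0015 m and x of tub_half_right in the frame of tub_half_left between -0.004 and 0.004 m and angle between the x axis of tub_half_left and the x axis of tub_half_right, either way round below 0.08 rad and angle between each of tub_half_left, tub_half_right's own z axis and vertical below 0.05 rad and contact force between clamp_jaw and tub_half_right between 8 and 70 N and contact force between clamp and tub_half_left between 8 and 70 N and contact force between tub_half_left and tub_half_right above 6 N and contact force between the fingers and clamp_trigger above 3 N and linear speed of each of tub_half_left, tub_half_right below 0.02 m/s and distance of each of glue_bottle, tomato, mandarin from where it was at the start of the episode below 0.03 m); the arm keeps its last pose, push and grip.
It fails at once if a jaw presses on the tub with more than 70 N and crushes it (contact force between clamp_jaw and tub_half_right above 70 N or contact force between clamp and tub_half_left above 70 N).
It fails at once if the glue bottle is moved more than 30 mm (distance of glue_bottle from where it was at the start of the episode above 0.03 m).
It fails at once if the tomato is moved more than 30 mm (distance of tomato from where it was at the start of the episode above 0.03 m).
It fails at once if the mandarin is moved more than 30 mm (distance of mandarin from where it was at the start of the episode above 0.03 m).
It also fails if it takes over 67 s, if anything falls off the work surface, if the arm or the gripper's body presses on something with over 40 N, if the wrist force passes 120 N, or if a joint passes its speed limit or range.

## Working session

There is one attempt and no reset: what is moved stays moved. The work goes in short steps, Python scripts to look and compute and a shell command to move; the robot and the scene stay as the last step left them, time stands still between calls to the robot, and variables do not carry over. Pictures are saved under pics/ and viewed, at most 10 in all, crops included, and the job is handed in when it is done.

```bash
ls; mkdir -p pics
python3 - <<'E'
from station import arm,cams,models
import cv2,numpy as np
ims=[]
for c in ["top","side"]:
    im=cams.snapshot(c); ims.append(im); cv2.imwrite(f"pics/{c}0.png",im[:,:,::-1])
    m=cams.camera_model(c); print(c,{k:np.round(v,3).tolist() for k,v in m.items() if not isinstance(v,str)})
    for l in ["clamp","pinch_point","jaw_pad_face","end_pad_face","clamp_jaw","clamp_trigger","tub_half_left","tub_half_right","lid","glue_bottle","tomato","mandarin"]:
        print(c,l,[(np.round(d["position"]).tolist(),round(d["p"],2)) for d in models.landmark_of(l,c)[:3]])
cv2.imwrite("pics/both0.png",cv2.resize(np.vstack(ims),(512,768))[:,:,::-1])
s=arm.sense();print(s)
E
```

```text
pics
top {'vfov': 46.918, 'cx': 252.966, 'cy': 199.852, 'eye': [489.536, 8.301, 1398.149], 'attitude': [0.015, -0.699, 0.715, -0.026]}
top clamp [([557.0, -36.0, 1.0], 0.87)]
top pinch_point [([498.0, -103.0, 13.0], 0.64)]
top jaw_pad_face [([612.0, -66.0, 17.0], 0.9)]
top end_pad_face [([596.0, 25.0, 14.0], 0.88)]
top clamp_jaw [([555.0, -38.0, 4.0], 0.47)]
top clamp_trigger []
top tub_half_left [([607.0, -12.0, -1.0], 0.68), ([668.0, 120.0, 0.0], 0.6), ([533.0, 160.0, 2.0], 0.57)]
top tub_half_right [([605.0, -21.0, 4.0], 0.74), ([609.0, -13.0, -0.0], 0.3)]
top lid [([475.0, -310.0, -0.0], 0.85), ([719.0, 24.0, -1.0], 0.62)]
top glue_bottle [([719.0, 24.0, 0.0], 0.56)]
top tomato [([516.0, 282.0, -2.0], 0.65)]
top mandarin [([417.0, 237.0, -2.0], 0.78), ([555.0, -36.0, 2.0], 0.4), ([614.0, -64.0, 17.0], 0.35)]
side {'vfov': 47.326, 'cx': 257.949, 'cy': 195.432, 'eye': [195.96, 858.892, 660.587], 'attitude': [0.095, -0.171, 0.861, -0.469]}
side clamp [([551.0, -34.0, -2.0], 0.77), ([519.0, 282.0, -3.0], 0.64)]
side pinch_point [([498.0, -100.0, 14.0], 0.94)]
side jaw_pad_face [([611
[... 544 characters left out ...]
0, -3.0], 0.7)]
{'time_s': 1.3, 'q': array([-1.38160430e+00,  4.90883288e-01,  1.55890804e+00, -1.52124716e-06,
        1.09172619e+00, -1.05595409e-01]), 'qd': array([-0.0017965 , -0.00019698,  0.00170626,  0.00025689,  0.00070491,
        0.00142307]), 'effort': array([ 2.04186785e-03, -6.12472415e+01, -2.58425277e+01,  6.93696854e-02,
        4.45444230e-02, -1.31802835e-05]), 'tcp_pos': array([ 181.61056312, -598.03856377,  214.66855523]), 'ee_rot': array([3.75606670e-05, 9.89157145e-01, 1.46860959e-01, 8.95288527e-07]), 'contact_force': array([-0.04737939,  0.45490287, -0.84419621]), 'torque': array([ 0.00531987,  0.00636522, -0.0346112 ]), 'grip_force': 0.0, 'width': 1.001695574649701}
```

View pics/both0.png

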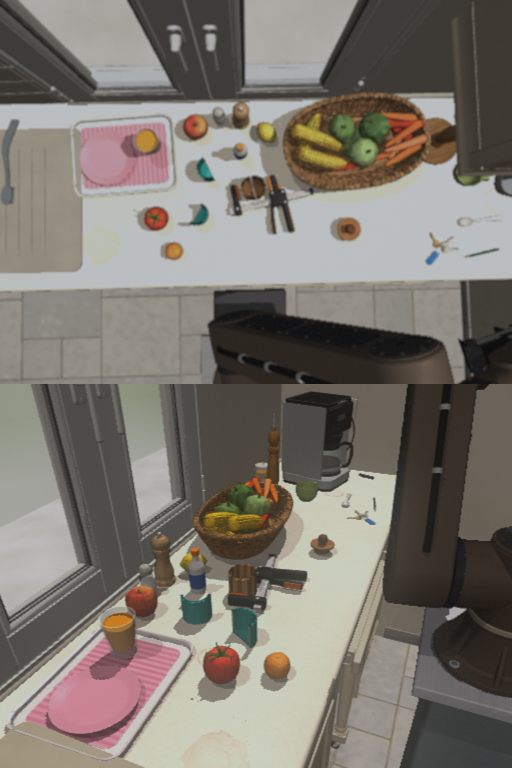

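The top picture shows the lid at (348,229), the clamp around the tub at (262,195), and the turquoise look-alikes at (205,170) and (200,215). The networks' positions agree with this. Next I'll move over the lid for a close look.

```bash
python3 -m creep '[0.95,0.92,0,0,0,-0.13,0.95,0.92,0,0,0,-0.13,0.95,0.92,0,0,0,-0.13,0.95,0.92,0,0,0,-0.13,0.95,0.92,0,0,0,-0.13,0.95,0.92,0,0,0,-0.13,0.95,0.92,0,0,0,-0.13,0.95,0.92,0,0,0,-0.13,0.95,0.92,0,0,0,-0.13,0.95,0.92,0,0,0,-0.13]' -1
python3 -m creep '[0,0,0,0,0,0,0,0,0,0,0,0,0,0,0,0,0,0]'
cat > h.py <<'E'
from station import arm,cams,models
import cv2,numpy as np
from scipy.spatial.transform import Rotation as R
def q(v): return R.from_quat(np.roll(v,-1))
def look(c,labels,save=None):
    m=cams.camera_model(c); im=cams.snapshot(c)
    if save: cv2.imwrite(f"pics/{save}.png",im[:,:,::-1])
    for l in labels: print(c,l,[(np.round(d["position"],1).tolist(),round(d["p"],2)) for d in models.landmark_of(l,c)[:3]])
    return m,im
def state():
    s=arm.sense(); A=q(s["ee_rot"]).as_matrix()
    print("t",round(s["time_s"],2),"tcp",s["tcp_pos"].round(1),"xang",round(np.arctan2(A[1,0],A[0,0]),3),"z",A[:,2].round(3),"F",s["contact_force"].round(1),"w",round(s["width"]*95,1),"g",round(s["grip_force"],1)); return s
def pix(m,p,fish=True):
    d=q(m["attitude"]).inv().apply(np.array(p,float)-m["eye"]); f=192/np.tan(np.radians(m["vfov"])/2)
    r=np.hypot(d[0],d[1]); k=f*np.arctan2(r,d[2])/r if fish else f/d[2]
    return np.array([m["cx"]+k*d[0],m["cy"]+k*d[1]])
def ray(m,u,z,fish=True):
    f=192/np.tan(np.radians(m["vfov"])/2); a=np.array([u[0]-m["cx"],u[1]-m["cy"]])/f; r=np.hypot(*a)+1e-12
    d=np.r_[a/r*np.sin(r),np.cos(r)] if fish else np.r_[a,1]
    d=q(m["attitude"]).apply(d); return np.array(m["eye"])+d*(z-m["eye"][2])/d[2]
E
python3 - <<'E'
from h import *
state(); m,im=look("wrist",["lid","pinch_point","tub_half_left"],"w1"); print(m)
E
```

```text
time_s: 2.13
tcp_pos: [467.8, -320.5, 214.9]
ee_rot: [0.0, 0.997, 0.079, 0.0]
contact_force: [-0.0, -1.1, 0.9]
width: 0.999
grip_force: 0.0
time_s: 2.38
tcp_pos: [466.5, -322.1, 214.6]
ee_rot: [0.0, 0.997, 0.08, -0.0]
contact_force: [0.6, -0.1, -0.3]
width: 1.002
grip_force: 0.0
t 2.38 tcp [ 466.5 -322.1  214.6] xang 0.16 z [-0. -0. -1.] F [ 0.6 -0.1 -0.3] w 95.1 g 0.0
wrist lid [([474.3, -308.9, 3.2], 0.83)]
wrist pinch_point [([500.8, -107.5, 11.9], 0.89)]
wrist tub_half_left [([665.1, 121.6, 1.5], 0.9), ([602.7, -9.3, 0.6], 0.79)]
{'vfov': 65.70646984690485, 'cx': 259.5173859717321, 'cy': 192.53012916782055, 'eye': array([ 540.90651974, -309.30721186,  384.72202788]), 'attitude': array([ 0.10226343,  0.75451233, -0.64244944, -0.0866721 ])}
```

View pics/w1.png

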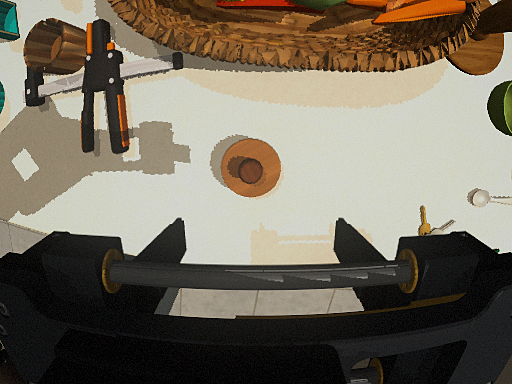

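The wrist picture shows the lid upright at (250,168), with the basket rim clear beyond it and the clamp and tub at upper left. I'll refine the lid position from its mask.

Run:
```python
from h import *
from scipy.optimize import minimize
for c in ["wrist","top"]:
    m,im=look(c,["lid"]); k=models.cut_out("lid",c)[0]["mask"]
    def model(xy):
        a=np.zeros((384*4,512*4),np.uint8)
        for r,z0,z1 in [(37,21,28),(14.5,28,54),(27,0,21)]:
            P=[pix(m,[xy[0]+r*np.cos(t),xy[1]+r*np.sin(t),z],c=="wrist") for z in (z0,z1) for t in np.linspace(0,6.28,40)]
            cv2.fillConvexPoly(a,cv2.convexHull(((np.array(P)+.5)*4).astype(np.float32)).astype(np.int32),1)
        return cv2.resize(a.astype(np.float32),(512,384),interpolation=cv2.INTER_AREA)
    r=minimize(lambda v:np.abs(model(v)-k).sum(),[474,-310],method="Nelder-Mead",options=dict(initial_simplex=[[474,-310],[480,-310],[474,-304]]))
    print(c,r.x,r.fun,k.sum())
```

```text
wrist lid [([476.3, -310.7, 1.8], 0.89)]Traceback (most recent call last):
  File "<stdin>", line 4, in <module>
IndexError: list index out of range
```

```bash
python3 -m creep '[0.28,0.4,-0.5,0,0,0,0,0,-1,0,0,0,0,0,-1,0,0,0,0,0,-1,0,0,0,0,0,-0.8,0,0,0,0,0,0,0,0,0,0,0,0,0,0,0,0,0,0,0,0,0]'
python3 - <<'E'
from h import *
state(); m,im=look("wrist",["lid"],"w2")
E
```

```text
time_s: 3.4
tcp_pos: [475.4, -310.7, 86.9]
ee_rot: [0.001, 0.997, 0.079, 0.001]
contact_force: [0.0, -0.5, -0.1]
width: 1.001
grip_force: 0.0
t 3.4 tcp [ 475.4 -310.7   86.9] xang 0.158 z [ 0.001 -0.001 -1.   ] F [ 0.  -0.5 -0.1] w 95.1 g 0.0
wrist lid [([473.9, -310.6, 1.9], 0.8)]
```

View pics/w2.png

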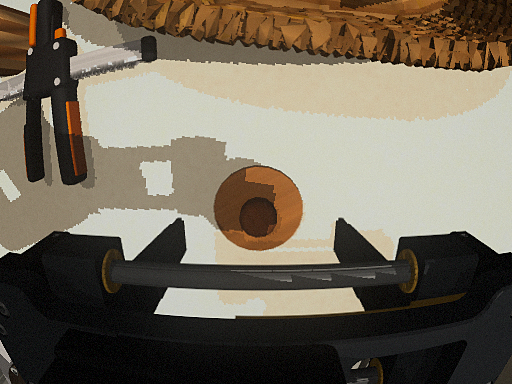

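The knob at (258,215) is centred between the fingertips at (183,220) and (338,220). I'll descend and grip.

```bash
python3 -m creep '[0,0,-0.7,0,0,0,0,0,-0.7,0,0,0,0,0,-0.43,0,0,0,0,0,0,0,0,0,0,0,0,0,0,0]'
python3 -m creep '[0,0,0,0,0,0,0,0,0,0,0,0,0,0,0,0,0,0,0,0,0,0,0,0,0,0,0,0,0,0,0,0,0,0,0,0,0,0,0,0,0,0,0,0,0,0,0,0]' 1 20
python3 -m creep '[0,0,0,0,0,0,0,0,0.3,0,0,0,0,0,1,0,0,0,0,0,1,0,0,0,0,0,1,0,0,0,0,0,1,0,0,0,0,0,0.5,0,0,0,0,0,0,0,0,0,0,0,0,0,0,0]'
python3 - <<'E'
from h import *
state(); m,im=look("wrist",["lid","tub_half_left","tub_half_right","jaw_pad_face","end_pad_face","pinch_point"],"w3")
E
```

```text
time_s: 3.92
tcp_pos: [475.3, -310.3, 31.6]
ee_rot: [0.0, 0.997, 0.079, 0.0]
contact_force: [-0.3, 0.8, 0.4]
width: 1.002
grip_force: 0.0
time_s: 4.58
tcp_pos: [475.0, -310.0, 30.8]
ee_rot: [0.0, 0.997, 0.079, -0.0]
contact_force: [-0.0, -0.6, 0.3]
width: 0.497
grip_force: 0.0
time_s: 5.33
tcp_pos: [475.1, -310.1, 175.7]
ee_rot: [0.001, 0.997, 0.079, 0.001]
contact_force: [-0.1, -0.2, -0.3]
width: 0.004
grip_force: 0.0
t 5.33 tcp [ 475.1 -310.1  175.7] xang 0.159 z [ 0.001 -0.001 -1.   ] F [-0.1 -0.2 -0.3] w 0.4 g 0.0
wrist lid [([472.6, -311.2, 1.4], 0.58)]
wrist tub_half_left [([665.3, 121.9, 0.3], 0.74), ([607.5, -10.4, 3.0], 0.59)]
wrist tub_half_right [([607.5, -17.7, 1.6], 0.93), ([473.3, -309.8, 1.0], 0.52)]
wrist jaw_pad_face [([620.6, -61.2, 12.2], 0.87)]
wrist end_pad_face []
wrist pinch_point [([500.2, -105.2, 11.8], 0.78)]
```

View pics/w3.png

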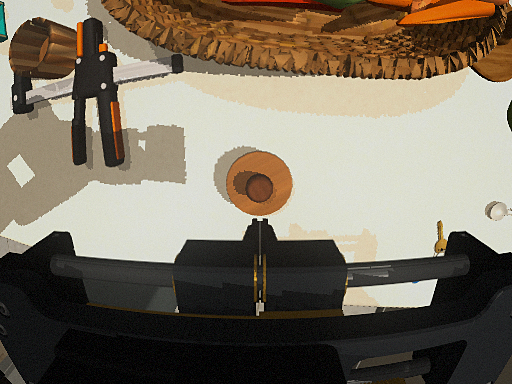

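The fingers hadn't closed yet when I lifted, since they need about 1 s. The lid still stands at (259,183), so I'll repeat with a longer wait.

```bash
python3 -m creep '[0,0,0,0,0,0,0,0,0,0,0,0,0,0,0,0,0,0,0,0,0,0,0,0,0,0,0,0,0,0,0,0,0,0,0,0,0,0,0,0,0,0,0,0,0,0,0,0,0,0,0,0,0,0]' -0.2
python3 -m creep '[0,0,-1,0,0,0,0,0,-1,0,0,0,0,0,-1,0,0,0,0,0,-1,0,0,0,0,0,-0.83,0,0,0,0,0,0,0,0,0,0,0,0,0,0,0]' 
python3 -m creep '[0,0,0,0,0,0,0,0,0,0,0,0,0,0,0,0,0,0,0,0,0,0,0,0,0,0,0,0,0,0,0,0,0,0,0,0,0,0,0,0,0,0,0,0,0,0,0,0]' 1 20
```

```text
time_s: 6.43
tcp_pos: [475.0, -310.1, 174.8]
ee_rot: [0.0, 0.997, 0.079, 0.0]
contact_force: [0.4, -0.9, -0.4]
width: 0.567
grip_force: 0.0
time_s: 7.02
tcp_pos: [475.3, -310.2, 29.6]
ee_rot: [0.0, 0.997, 0.079, 0.0]
contact_force: [0.1, -0.1, -0.3]
width: 0.599
grip_force: 0.0
time_s: 7.68
tcp_pos: [475.0, -310.0, 29.9]
ee_rot: [0.0, 0.997, 0.079, 0.0]
contact_force: [-0.9, -0.2, 0.8]
width: 0.303
grip_force: 20.0
```

```bash
python3 -m creep '[0,0,0.5,0,0,0,0,0,1,0,0,0,0,0,1,0,0,0,0,0,1,0,0,0,0,0,1,0,0,0,0,0,0,0,0,0]'
python3 -m creep '[0,1,0,0,0,0,0,1,0,0,0,0,0,1,0,0,0,0,0,1,0,0,0,0,0,1,0,0,0,0,0,1,0,0,0,0,0,1,0,0,0,0,0,1,0,0,0,0,0,0.5,0,0,0,0,0,0,0,0,0,0]' 
python3 -m creep '[0.5,0.5,0.4,0,0,0,0.5,0.5,0.4,0,0,0,0,0,0,0,0,0,0,0,0,0,0,0]'
python3 - <<'E'
from h import *
L=["lid","tub_half_left","tub_half_right","jaw_pad_face","end_pad_face","pinch_point"]
state(); m,im=look("wrist",L,"w4"); look("top",L); look("side",L)
E
```

```text
time_s: 8.18
tcp_pos: [476.6, -311.2, 170.2]
ee_rot: [0.003, 0.997, 0.079, 0.003]
contact_force: [-0.3, 0.9, 0.1]
width: 0.3
grip_force: 20.0
time_s: 9.02
tcp_pos: [474.5, -52.6, 164.4]
ee_rot: [-0.0, 0.997, 0.081, -0.0]
contact_force: [0.0, -0.7, -1.2]
width: 0.301
grip_force: 20.0
time_s: 9.35
tcp_pos: [505.4, -25.3, 188.7]
ee_rot: [0.0, 0.997, 0.08, 0.0]
contact_force: [-0.1, -0.3, -1.6]
width: 0.302
grip_force: 20.0
t 9.35 tcp [505.4 -25.3 188.7] xang 0.16 z [ 0. -0. -1.] F [-0.1 -0.3 -1.6] w 28.7 g 20.0
wrist lid [([502.8, -27.2, 159.4], 0.79)]
wrist tub_half_left [([530.7, 161.5, -0.9], 0.92), ([666.3, 120.1, 1.6], 0.66), ([608.3, -11.5, 2.6], 0.58)]
wrist tub_half_right [([603.6, -20.2, 0.8], 0.55)]
wrist jaw_pad_face [([621.1, -60.5, 12.3], 0.84), ([519.2, 282.7, -1.9], 0.62)]
wrist end_pad_face [([597.8, 31.6, 12.2], 0.79)]
wrist pinch_point [([501.5, -105.8, 12.6], 0.77)]
top lid []
top tub_half_left [([531.2, 161.8, 0.4], 0.67), ([607.6, -14.8, 0.5], 0.62), ([665.5, 121.1, 0.3], 0.59)]
top tub_half_right [([603.2, -19.9, 1.4], 0.76)]
top jaw_pad_face [([613.9, -64.7, 13.4], 0.52)]
top end_pad_face [([597.9, 29.3, 14.3], 0.56)]
top pinch_point []
side lid [([501.1, -21.6, 160.0], 0.76)]
side tub_half_left [([530.6, 162.4, -1.3], 0.79), ([664.9, 119.3, -2.0], 0.64), ([600.0, -14.9, -1.6], 0.58)]
side tub_half_right [([602.1, -17.9, -6.8], 0.51)]
side jaw_pad_face [([611.9, -61.2, 15.9], 0.97), ([495.1, -100.4, 15.5], 0.18)]
side end_pad_face [([600.7, 29.3, 18.4], 0.85)]
side pinch_point [([495.8, -102.9, 10.6], 0.95), ([599.7, 29.9, 15.5], 0.23)]
```

View pics/w4.png

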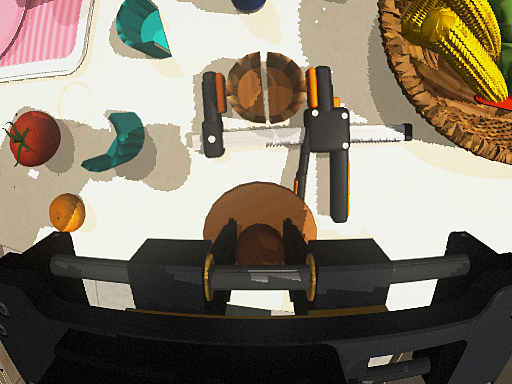

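The lid is held centred (disc at 260,220). The tub's halves sit at (247,87) and (285,87), with the split line at x=266. I'll overlay models to refine both.

Run:
```python
from h import *
m=cams.camera_model("wrist"); im=cv2.imread("pics/w4.png")
big=cv2.resize(im,None,fx=4,fy=4,interpolation=cv2.INTER_CUBIC)
th=np.linspace(0,np.pi,60); a=0.157; X=np.array([np.cos(a),np.sin(a),0]);Y=np.array([-np.sin(a),np.cos(a),0])
def draw(c,r,z,s,col,t=th):
    P=[(pix(m,np.array([*c,z])+r*(np.cos(t_)*X+s*np.sin(t_)*Y))+.5)*4 for t_ in t]
    cv2.polylines(big,[np.array(P).astype(np.int32)],False,col,1)
for r in (36,29):
    draw((605,-13),r,64,1,(0,255,0)); draw((604,-19),r,64,-1,(255,255,0))
for s in (1,-1): draw((505.4,-25.3),37,188.7-30+28,s,(0,255,0))
a=big[140:540,780:1380]; cv2.imwrite("pics/c1.png",np.vstack([a,cv2.resize(big[660:1060,680:1480],(600,200))[:200]]))
```

```text
(no output)
```

View pics/c1.png

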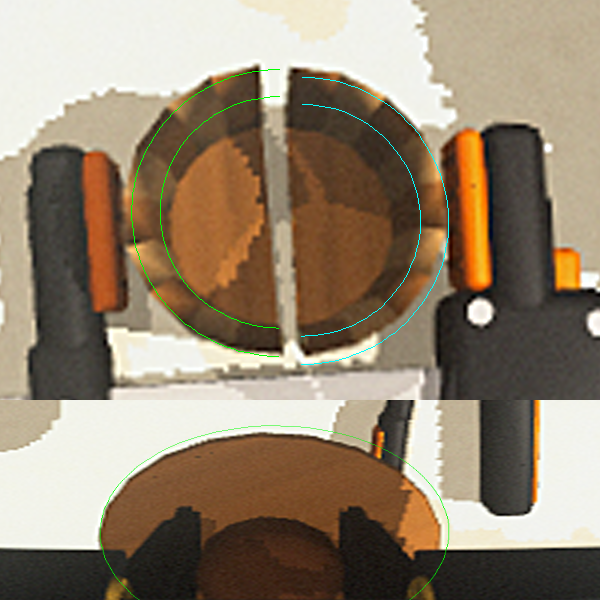

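```bash
python3 -m creep '[0.85,0.1,0,0,0,0.1,0.85,0.1,0,0,0,0.1,0.85,0.1,0,0,0,0.1,0.85,0.08,0,0,0,0.1,0,0,-0.9,0,0,0,0,0,-0.9,0,0,0,0,0,-0.7,0,0,0,0,0,0,0,0,0,0,0,0,0,0,0,0,0,0,0,0,0]'
python3 - <<'E'
from h import *
s=state(); m,im=look("wrist",["lid"],"w5"); look("side",["lid","tub_half_left"],"s5")
im=cv2.imread("pics/w5.png"); big=cv2.resize(im,None,fx=3,fy=3,interpolation=cv2.INTER_CUBIC)
sd=cv2.resize(cv2.imread("pics/s5.png")[150:250,200:320],None,fx=5,fy=5,interpolation=cv2.INTER_CUBIC)
p=pix(m,[606,-14,64]); print(p)
a=big[400:850,480:1080]; cv2.imwrite("pics/c2.png",cv2.resize(a,(450,338))); cv2.imwrite("pics/c2s.png",np.vstack([cv2.resize(a,(400,300)),cv2.resize(sd,(400,300))]))
E
```

```text
time_s: 11.23
tcp_pos: [607.6, -13.8, 115.1]
ee_rot: [0.0, 0.995, 0.1, 0.001]
contact_force: [0.3, -0.1, 0.2]
width: 0.302
grip_force: 20.0
t 11.23 tcp [607.6 -13.8 115.1] xang 0.201 z [ 0.001 -0.    -1.   ] F [ 0.3 -0.1  0.2] w 28.7 g 20.0
wrist lid [([606.6, -13.8, 87.8], 0.67)]
side lid [([603.9, -11.2, 86.3], 0.76)]
side tub_half_left [([666.5, 118.0, -1.5], 0.85), ([605.0, -13.1, 3.4], 0.72)]
[260.17987695 212.51225398]
```

View pics/c2s.png

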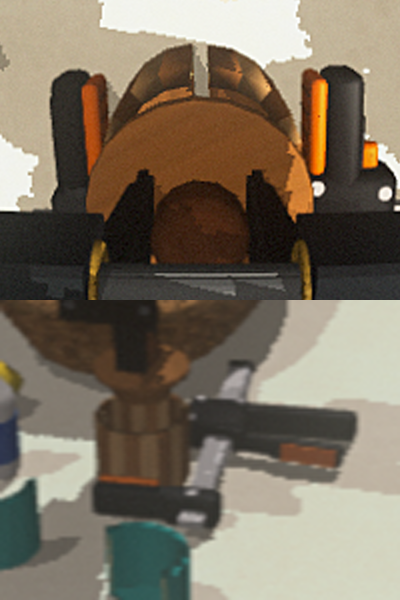

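The lid hangs centred above the mouth in both views: the split is over the disc's centre, and the disc is flanked evenly by the jaws. I'll lower it gently.

```bash
python3 -m creep '[0,0,-0.3,0,0,0,0,0,-0.3,0,0,0,0,0,-0.2,0,0,0,0,0,-0.1,0,0,0,0,0,-0.1,0,0,0,0,0,0,0,0,0]'
python3 -m creep '[0,0,-0.1,0,0,0,0,0,-0.1,0,0,0,0,0,-0.1,0,0,0,0,0,-0.1,0,0,0,0,0,0,0,0,0,0,0,0,0,0,0]'
python3 - <<'E'
from h import *
state(); look("side",["lid","tub_half_left"])
E
```

```text
time_s: 11.98
tcp_pos: [606.8, -13.6, 83.0]
ee_rot: [-0.0, 0.995, 0.1, -0.001]
contact_force: [0.3, 0.4, -0.8]
width: 0.298
grip_force: 20.0
time_s: 12.48
tcp_pos: [607.4, -13.6, 72.2]
ee_rot: [0.0, 0.995, 0.1, 0.001]
contact_force: [-0.0, 1.3, 3.4]
width: 0.298
grip_force: 20.0
t 12.48 tcp [607.4 -13.6  72.2] xang 0.201 z [ 0.001 -0.    -1.   ] F [-0.   1.3  3.4] w 28.3 g 20.0
side lid [([606.0, -14.4, 45.0], 0.75), ([601.7, -14.5, -1.2], 0.32)]
side tub_half_left [([666.2, 118.0, -1.5], 0.87), ([532.0, 163.7, -0.8], 0.73), ([521.0, 284.2, -1.3], 0.58)]
```

```bash
python3 -m creep '[0,0,-0.03,0,0,0,0,0,0,0,0,0]'
python3 -m creep '[0,0,0,0,0,0,0,0,0,0,0,0,0,0,0,0,0,0,0,0,0,0,0,0,0,0,0,0,0,0,0,0,0,0,0,0]' -0.2
python3 -m creep '[0,0,0.3,0,0,0,0,0,0.6,0,0,0,0,0,0.9,0,0,0,0,0,0.9,0,0,0,0,0,0.9,0,0,0,0,0,0,0,0,0,0,0,0,0,0,0]' -1
python3 - <<'E'
from h import *
L=["lid","tub_half_left","tub_half_right","jaw_pad_face","end_pad_face","pinch_point"]
state(); m,im=look("wrist",L,"w6"); look("side",L,"s6")
p=pix(m,[606,-14,64]).astype(int); print(p)
w=cv2.imread("pics/w6.png")[90:290,110:410]; sd=cv2.imread("pics/s6.png")[150:250,200:320]
cv2.imwrite("pics/c3.png",np.vstack([cv2.resize(w,(450,300)),cv2.resize(sd,(450,300),interpolation=cv2.INTER_CUBIC)]))
E
```

```text
time_s: 12.8
tcp_pos: [607.4, -13.6, 72.1]
ee_rot: [0.0, 0.995, 0.1, 0.001]
contact_force: [-2.2, 1.3, 13.0]
width: 0.302
grip_force: 20.0
time_s: 13.3
tcp_pos: [607.4, -14.1, 71.3]
ee_rot: [0.0, 0.995, 0.1, 0.001]
contact_force: [0.2, -2.6, 5.9]
width: 0.591
grip_force: 3.1
time_s: 13.88
tcp_pos: [607.3, -13.7, 180.4]
ee_rot: [0.0, 0.995, 0.1, 0.001]
contact_force: [-0.8, 0.7, -0.4]
width: 0.99
grip_force: 0.0
t 13.88 tcp [607.3 -13.7 180.4] xang 0.201 z [ 0.002 -0.    -1.   ] F [-0.8  0.7 -0.4] w 94.0 g 0.0
wrist lid []
wrist tub_half_left [([667.0, 120.9, 0.9], 0.88), ([534.0, 157.6, 3.9], 0.57), ([621.1, -61.5, 14.3], 0.42)]
wrist tub_half_right []
wrist jaw_pad_face [([618.8, -59.3, 12.6], 0.88)]
wrist end_pad_face [([597.2, 28.4, 13.9], 0.81)]
wrist pinch_point []
side lid [([602.0, -14.0, 38.7], 0.77)]
side tub_half_left [([527.5, 161.8, 1.2], 0.87), ([667.0, 119.2, -1.5], 0.85), ([601.9, -13.5, -0.9], 0.57)]
side tub_half_right []
side jaw_pad_face [([611.3, -58.4, 17.1], 0.8)]
side end_pad_face [([599.6, 29.1, 13.6], 0.85)]
side pinch_point [([499.8, -100.6, 13.9], 0.76)]
[260 190]
```

View pics/c3.png

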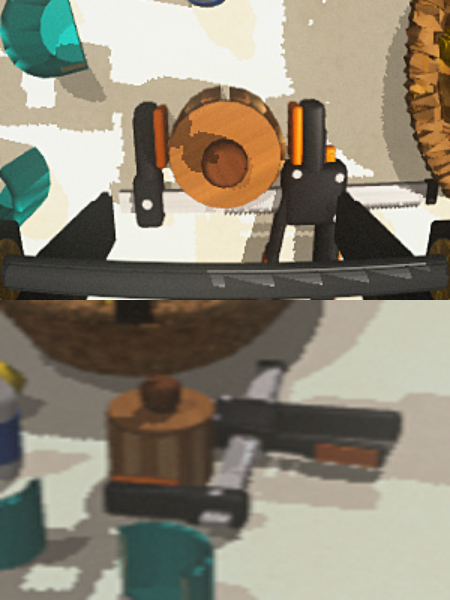

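The lid is seated squarely: the disc is flush on the rim in the side view at (162,405). Next I'll move over the pinch point.

```bash
python3 -m creep '[-0.98,-0.76,0,0,0,0,-0.98,-0.76,0,0,0,0,-0.98,-0.76,0,0,0,0,-0.98,-0.76,0,0,0,0,0,0,-0.9,0,0,0,0,0,-0.9,0,0,0,0,0,-0.8,0,0,0,0,0,0,0,0,0,0,0,0,0,0,0]'
python3 - <<'E'
from h import *
state(); L=["pinch_point","jaw_pad_face","end_pad_face","clamp_trigger"]
m,im=look("wrist",L,"w7"); look("side",L); mt=cams.camera_model("top")
a=0.2;X=np.array([np.cos(a),np.sin(a),0]);Y=np.array([-np.sin(a),np.cos(a),0])
w=cv2.resize(cv2.imread("pics/w7.png"),None,fx=2,fy=2)
c=np.array([499,-104,0])
def ln(img,mm,pts,k,col,fish,off=0):
    P=np.array([(pix(mm,p,fish)+.5)*k-off for p in pts]).astype(np.int32); cv2.polylines(img,[P],True,col,1)
ln(w,m,[c+i*20*X+j*33*Y+[0,0,26] for i,j in [(1,1),(1,-1),(-1,-1),(-1,1)]],2,(0,255,0),True)
t=cv2.resize(cv2.imread("pics/top0.png")[150:250,200:350],None,fx=4,fy=4,interpolation=cv2.INTER_CUBIC)
for z in (84,130): ln(t,mt,[c-10*X+i*37.5*X+j*90*Y+[0,0,z] for i,j in [(1,1),(1,-1),(-1,-1),(-1,1)]],4,(0,255,0),False,np.array([800,600]))
cv2.imwrite("pics/c4.png",np.vstack([w[60:560,200:800][:, :],cv2.resize(t,(600,400))])[100:] if 0 else np.hstack([cv2.resize(w[0:560,100:860],(450,332)),cv2.resize(t,(350,233)) if 0 else cv2.copyMakeBorder(cv2.resize(t,(350,233)),0,99,0,0,0)]))
E
```

```text
time_s: 15.33
tcp_pos: [489.2, -104.8, 100.7]
ee_rot: [-0.0, 0.995, 0.1, -0.001]
contact_force: [0.3, 1.0, -0.2]
width: 1.001
grip_force: 0.0
t 15.33 tcp [ 489.2 -104.8  100.7] xang 0.2 z [-0.002  0.001 -1.   ] F [ 0.3  1.  -0.2] w 95.1 g 0.0
wrist pinch_point []
wrist jaw_pad_face [([619.7, -59.5, 12.4], 0.94)]
wrist end_pad_face []
wrist clamp_trigger []
side pinch_point [([494.9, -103.5, 14.7], 0.56), ([602.6, -13.3, 41.4], 0.51), ([557.1, -34.9, -2.5], 0.46)]
side jaw_pad_face [([611.7, -60.4, 13.2], 0.72)]
side end_pad_face [([597.5, 31.5, 11.9], 0.89)]
side clamp_trigger [([585.8, -71.2, -4.8], 0.7)]
```

View pics/c4.png

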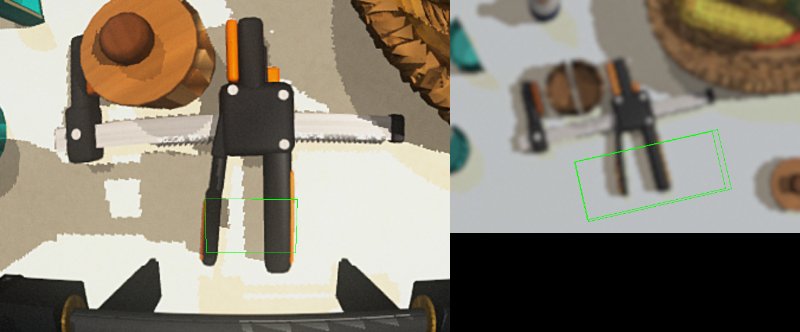

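The fingers at (158,265) and (340,265) straddle the trigger (203,235) and handle (293,235) centrally, and the gripper body clears the basket. I'll descend and do the first stroke.

```bash
python3 -m creep '[0,0,-0.8,0,0,0,0,0,-0.8,0,0,0,0,0,-0.8,0,0,0,0,0,-0.6,0,0,0,0,0,-0.17,0,0,0,0,0,0,0,0,0,0,0,0,0,0,0]' -1
python3 -m creep '[0,0,0,0,0,0,0,0,0,0,0,0,0,0,0,0,0,0,0,0,0,0,0,0,0,0,0,0,0,0,0,0,0,0,0,0,0,0,0,0,0,0,0,0,0,0,0,0,0,0,0,0,0,0,0,0,0,0,0,0]' 1 13
python3 -m creep '[0,0,0,0,0,0,0,0,0,0,0,0,0,0,0,0,0,0]'
```

```text
time_s: 16.42
tcp_pos: [489.7, -104.9, 6.3]
ee_rot: [0.0, 0.995, 0.1, 0.0]
contact_force: [-0.8, -0.5, 1.0]
width: 1.004
grip_force: 0.0
time_s: 17.25
tcp_pos: [489.7, -105.4, 6.2]
ee_rot: [0.0, 0.995, 0.1, 0.0]
contact_force: [-2.0, -5.1, 4.0]
width: 0.448
grip_force: 13.0
time_s: 17.5
tcp_pos: [489.6, -105.4, 6.2]
ee_rot: [0.0, 0.995, 0.1, 0.0]
contact_force: [-0.9, -5.0, 3.3]
width: 0.45
grip_force: 13.0
```

```bash
python3 -m creep '[0,0,0,0,0,0,0,0,0,0,0,0,0,0,0,0,0,0,0,0,0,0,0,0,0,0,0,0,0,0,0,0,0,0,0,0,0,0,0,0,0,0,0,0,0,0,0,0,0,0,0,0,0,0,0,0,0,0,0,0]' -1
python3 - <<'E'
from h import *
state(); L=["pinch_point","jaw_pad_face","end_pad_face","tub_half_left","tub_half_right","lid"]
m,im=look("wrist",L,"w8"); look("side",L,"s8")
E
```

```text
time_s: 18.33
tcp_pos: [489.5, -104.8, 5.9]
ee_rot: [0.0, 0.995, 0.1, 0.0]
contact_force: [-0.7, 0.5, 0.5]
width: 0.994
grip_force: 0.1
t 18.33 tcp [ 489.5 -104.8    5.9] xang 0.201 z [ 0. -0. -1.] F [-0.7  0.5  0.5] w 94.4 g 0.1
wrist pinch_point []
wrist jaw_pad_face [([625.6, -56.0, 14.6], 0.8)]
wrist end_pad_face []
wrist tub_half_left []
wrist tub_half_right [([602.8, -18.8, -0.7], 0.58)]
wrist lid []
side pinch_point [([496.1, -89.3, 15.0], 0.96)]
side jaw_pad_face [([614.7, -56.3, 14.8], 0.61)]
side end_pad_face [([608.3, 29.5, 13.6], 0.85), ([719.0, 24.0, -1.2], 0.24)]
side tub_half_left [([527.7, 161.8, -2.3], 0.79), ([667.5, 120.0, -0.5], 0.69), ([600.0, -13.0, 1.9], 0.68)]
side tub_half_right [([600.7, -13.4, 4.2], 0.36)]
side lid [([607.1, -13.0, 43.8], 0.62)]
```

```bash
python3 -m creep '[0,0.22,0,0,0,-0.3,0,0.21,0,0,0,-0.27,0,0,0,0,0,0,0,0,0,0,0,0]'
python3 - <<'E'
from h import *
state(); L=["pinch_point","jaw_pad_face","end_pad_face"]
m,im=look("wrist",L,"w9"); look("side",L)
for l in ["clamp_jaw","clamp_trigger","clamp"]:
    for r in models.cut_out(l,"wrist")[:1]:
        k=r["mask"]; print(l,r["p"],k.sum())
        for v in range(140,260,10):
            u=np.flatnonzero(k[v]); 
            if len(u): print(v,u.min(),u.max(),ray(m,[u.min(),v],26)[:2].round(),ray(m,[u.max(),v],26)[:2].round())
E
```

```text
time_s: 19.37
tcp_pos: [489.5, -91.9, 5.9]
ee_rot: [0.0, 0.997, 0.071, 0.0]
contact_force: [0.8, 0.3, 0.3]
width: 0.999
grip_force: 0.0
t 19.37 tcp [489.5 -91.9   5.9] xang 0.142 z [ 0. -0. -1.] F [0.8 0.3 0.3] w 94.9 g 0.0
wrist pinch_point [([606.1, -18.1, 2.2], 0.55)]
wrist jaw_pad_face [([622.3, -55.6, 11.2], 0.8)]
wrist end_pad_face []
side pinch_point [([496.2, -90.8, 12.1], 0.97), ([604.9, -9.9, 45.5], 0.71)]
side jaw_pad_face [([618.8, -53.4, 16.5], 0.81)]
side end_pad_face [([609.0, 30.0, 12.6], 0.65)]
clamp_jaw 0.77 20690
140 211 320 [547. -58.] [ 555. -113.]
150 214 320 [542. -60.] [ 550. -114.]
160 212 319 [537. -60.] [ 545. -114.]
170 212 322 [532. -60.] [ 540. -117.]
180 210 321 [526. -60.] [ 535. -117.]
190 207 322 [521. -59.] [ 529. -119.]
200 206 321 [515. -59.] [ 524. -119.]
210 202 320 [509. -57.] [ 518. -120.]
220 201 321 [503. -57.] [ 513. -122.]
230 201 321 [497. -57.] [ 507. -123.]
240 201 320 [491. -58.] [ 501. -124.]
250 202 319 [485. -59.] [ 494. -125.]
clamp_trigger 0.61 3292
140 211 229 [547. -58.] [548. -67.]
150 214 232 [542. -60.] [543. -69.]
160 213 231 [537. -60.] [538. -69.]
170 212 230 [532. -60.] [533. -70.]
180 211 229 [526. -60.] [528. -70.]
190 207 227 [521. -59.] [522. -69.]
200 205 227 [515. -58.] [517. -70.]
210 201 226 [509. -56.] [511. -70.]
220 202 225 [503. -57.] [505. -70.]
230 201 224 [497. -57.] [499. -70.]
240 201 224 [491. -58.] [493. -71.]
250 201 224 [485. -58.] [487. -71.]
clamp 0.8 33615
140 37 320 [537.  55.] [ 555. -113.]
150 46 320 [531.  47.] [ 550. -114.]
160 213 319 [537. -60.] [ 545. -114.]
170 212 322 [532. -60.] [ 540. -117.]
180 211 321 [526. -60.] [ 535. -117.]
190 207 321 [521. -59.] [ 529. -118.]
200 205 321 [515. -58.] [ 524. -119.]
210 202 320 [509. -57.] [ 518. -120.]
220 202 320 [503. -57.] [ 512. -121.]
230 202 320 [497. -58.] [ 507. -122.]
240 201 319 [491. -58.] [ 501. -123.]
250 202 318 [485. -59.] [ 494. -124.]
```

View pics/w9.png

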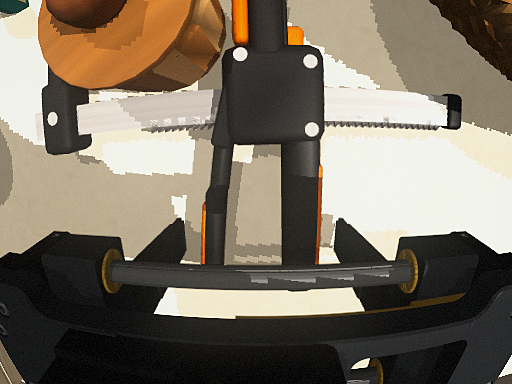

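The trigger (203,235) and handle (320,235) are again centred between the fingers (183 and 338). Second stroke.

```bash
python3 -m creep '[0,0,0,0,0,0,0,0,0,0,0,0,0,0,0,0,0,0,0,0,0,0,0,0,0,0,0,0,0,0,0,0,0,0,0,0,0,0,0,0,0,0,0,0,0,0,0,0,0,0,0,0,0,0,0,0,0,0,0,0]' 1 13
python3 -m creep '[0,0,0,0,0,0,0,0,0,0,0,0,0,0,0,0,0,0]'
cat > m.py <<'E'
from h import *
state(); L=["pinch_point","jaw_pad_face","end_pad_face","tub_half_left","tub_half_right","lid"]
m,im=look("wrist",L[1:3]); look("side",L); look("top",L[1:])
look("wrist",[])
for r in models.cut_out("clamp_jaw","wrist")[:1]:
    k=r["mask"]
    for v in range(180,251,10):
        u=np.flatnonzero(k[v]); 
        if len(u): print(v,ray(m,[u.min(),v],26)[:2].round(),ray(m,[u.max(),v],26)[:2].round())
E
```

```text
time_s: 20.75
tcp_pos: [489.2, -92.1, 5.8]
ee_rot: [0.0, 0.998, 0.07, -0.0]
contact_force: [-4.1, -4.5, 1.8]
width: 0.448
grip_force: 13.0
time_s: 21.0
tcp_pos: [489.2, -92.1, 5.9]
ee_rot: [0.0, 0.998, 0.07, -0.0]
contact_force: [-3.5, -4.6, 0.8]
width: 0.451
grip_force: 13.0
```

```bash
python3 -m creep '[0,0,0,0,0,0,0,0,0,0,0,0,0,0,0,0,0,0,0,0,0,0,0,0,0,0,0,0,0,0,0,0,0,0,0,0,0,0,0,0,0,0,0,0,0,0,0,0,0,0,0,0,0,0,0,0,0,0,0,0]' -1
python3 m.py
```

```text
time_s: 21.83
tcp_pos: [489.6, -91.9, 5.9]
ee_rot: [0.0, 0.998, 0.07, 0.0]
contact_force: [0.9, 1.1, -0.2]
width: 0.993
grip_force: 0.6
t 21.83 tcp [489.6 -91.9   5.9] xang 0.141 z [ 0. -0. -1.] F [ 0.9  1.1 -0.2] w 94.3 g 0.6
wrist jaw_pad_face [([621.5, -53.6, 13.8], 0.94)]
wrist end_pad_face []
side pinch_point [([496.0, -76.5, 14.8], 0.69)]
side jaw_pad_face [([615.8, -48.2, 14.8], 0.93)]
side end_pad_face [([615.6, 29.6, 14.5], 0.96)]
side tub_half_left [([528.6, 163.5, -2.6], 0.89)]
side tub_half_right [([602.7, -14.2, 0.4], 0.28)]
side lid [([606.4, -11.6, 44.1], 0.74)]
top jaw_pad_face [([620.1, -57.1, 16.5], 0.78)]
top end_pad_face [([616.5, 26.0, 16.8], 0.82)]
top tub_half_left [([667.8, 120.5, -0.3], 0.72), ([532.6, 161.4, -1.9], 0.68), ([609.6, -12.4, -1.8], 0.51)]
top tub_half_right [([521.4, 281.7, -1.3], 0.73)]
top lid []
180 [525. -49.] [ 533. -107.]
190 [519. -48.] [ 528. -108.]
200 [513. -46.] [ 522. -109.]
210 [507. -45.] [ 517. -109.]
220 [502. -46.] [ 511. -110.]
230 [496. -45.] [ 505. -110.]
240 [489. -45.] [ 499. -110.]
250 [483. -45.] [ 493. -111.]
```

The clamp turns about −0.06 rad per stroke and its pads drift to +x of the tub. I'll re-centre, pinch lightly (under 8 N), and swing the clamp back round the tub.

```bash
python3 -m creep '[0,0.24,0,0,0,-0.25,0,0.23,0,0,0,-0.25,0,0,0,0,0,0,0,0,0,0,0,0]'
python3 -m creep '[0,0,0,0,0,0,0,0,0,0,0,0,0,0,0,0,0,0,0,0,0,0,0,0,0,0,0,0,0,0,0,0,0,0,0,0,0,0,0,0,0,0]' 1 7
python3 -m creep '[-0.03,-0.1,0,0,0,0.24,-0.03,-0.1,0,0,0,0.24,-0.03,-0.1,0,0,0,0.24,-0.04,-0.1,0,0,0,0.24,0,0,0,0,0,0,0,0,0,0,0,0]'
python3 m.py
```

```text
time_s: 23.07
tcp_pos: [489.3, -77.8, 5.9]
ee_rot: [0.0, 0.999, 0.045, -0.0]
contact_force: [-0.6, 0.4, -0.7]
width: 0.999
grip_force: 0.0
time_s: 23.65
tcp_pos: [489.1, -78.1, 5.8]
ee_rot: [0.0, 0.999, 0.044, -0.0]
contact_force: [-2.7, -4.7, 1.4]
width: 0.682
grip_force: 6.9
time_s: 24.15
tcp_pos: [485.6, -90.0, 5.9]
ee_rot: [0.0, 0.996, 0.094, 0.0]
contact_force: [0.2, -3.4, -1.1]
width: 0.454
grip_force: 7.0
t 24.15 tcp [485.6 -90.    5.9] xang 0.188 z [ 0. -0. -1.] F [ 0.2 -3.4 -1.1] w 43.1 g 7.0
wrist jaw_pad_face [([617.7, -47.7, 14.2], 0.84)]
wrist end_pad_face []
side pinch_point [([496.0, -74.7, 14.3], 0.6)]
side jaw_pad_face [([615.1, -46.9, 17.1], 0.6)]
side end_pad_face [([613.2, 24.2, 15.2], 0.69), ([614.6, -47.6, 17.6], 0.32)]
side tub_half_left [([604.7, -15.4, -1.3], 0.89), ([528.4, 163.9, -1.1], 0.89), ([667.8, 119.0, -3.9], 0.57)]
side tub_half_right []
side lid [([603.9, -8.1, 39.7], 0.59)]
top jaw_pad_face [([613.1, -52.8, 19.0], 0.57)]
top end_pad_face [([610.7, 20.0, 15.5], 0.77)]
top tub_half_left [([663.2, 118.0, 1.5], 0.61), ([531.5, 162.3, -1.4], 0.46)]
top tub_half_right []
top lid [([605.8, -12.5, 43.8], 0.63)]
180 [522. -62.] [ 530. -104.]
190 [516. -62.] [ 525. -105.]
200 [511. -63.] [ 519. -106.]
210 [505. -62.] [ 514. -106.]
220 [500. -63.] [ 508. -107.]
230 [494. -65.] [ 502. -108.]
240 [488. -68.] [ 496. -108.]
250 [482. -69.] [ 490. -109.]
```

```bash
python3 -m creep '[0,0,0,0,0,0,0,0,0,0,0,0,0,0,0,0,0,0,0,0,0,0,0,0,0,0.24,0,0,0,-0.4,0,0.22,0,0,0,-0.4,0,0,0,0,0,0,0,0,0,0,0,0,0,0,0,0,0,0,0,0,0,0,0,0]' -1
python3 m.py
```

```text
time_s: 25.88
tcp_pos: [485.6, -76.3, 5.9]
ee_rot: [0.0, 0.999, 0.053, 0.0]
contact_force: [0.8, -0.0, 1.0]
width: 0.998
grip_force: 0.0
t 25.88 tcp [485.6 -76.3   5.9] xang 0.106 z [ 0. -0. -1.] F [ 0.8 -0.   1. ] w 94.8 g 0.0
wrist jaw_pad_face [([619.0, -46.7, 13.7], 0.66)]
wrist end_pad_face []
side pinch_point [([493.5, -76.2, 11.5], 0.97)]
side jaw_pad_face [([610.9, -47.3, 16.5], 0.68)]
side end_pad_face [([610.1, 26.4, 14.8], 0.56)]
side tub_half_left [([667.4, 117.0, -1.6], 0.94), ([602.5, -15.4, -1.3], 0.93), ([527.9, 163.7, 2.5], 0.65)]
side tub_half_right []
side lid [([604.3, -9.1, 43.9], 0.95)]
top jaw_pad_face [([614.3, -52.4, 16.5], 0.84)]
top end_pad_face []
top tub_half_left [([530.7, 159.6, 2.2], 0.67), ([561.8, -35.5, 2.3], 0.53), ([665.0, 117.8, -0.6], 0.48)]
top tub_half_right []
top lid [([605.3, -12.3, 43.3], 0.7), ([609.3, 23.4, 14.4], 0.45)]
180 [523. -46.] [ 530. -104.]
190 [518. -45.] [ 524. -105.]
200 [512. -44.] [ 519. -106.]
210 [506. -43.] [ 513. -106.]
220 [501. -43.] [ 507. -107.]
230 [495. -43.] [ 502. -108.]
240 [489. -43.] [ 496. -109.]
250 [482. -43.] [ 489. -109.]
```

```bash
python3 -m creep '[0,0,0,0,0,0,0,0,0,0,0,0,0,0,0,0,0,0,0,0,0,0,0,0,0,0,0,0,0,0,0,-0.07,0,0,0,0.05,0,-0.07,0,0,0,0.05,0,-0.07,0,0,0,0.05,0,-0.06,0,0,0,0.05,0,0,0,0,0,0]' 1 13
python3 -m creep '[0,0,0,0,0,0,0,0,0,0,0,0,0,0,0,0,0,0]'
python3 m.py
```

```text
time_s: 27.62
tcp_pos: [485.3, -84.1, 5.8]
ee_rot: [-0.0, 0.998, 0.064, -0.0]
contact_force: [-0.9, 2.5, 0.9]
width: 0.63
grip_force: 12.9
time_s: 27.87
tcp_pos: [485.3, -84.0, 5.8]
ee_rot: [-0.0, 0.998, 0.063, -0.0]
contact_force: [-1.5, 3.5, 2.3]
width: 0.631
grip_force: 12.9
t 27.87 tcp [485.3 -84.    5.8] xang 0.127 z [-0.  0. -1.] F [-1.5  3.5  2.3] w 59.9 g 12.9
wrist jaw_pad_face [([620.2, -47.8, 13.4], 0.75), ([608.5, -11.7, 48.0], 0.29)]
wrist end_pad_face [([561.3, -37.6, -0.9], 0.17)]
side pinch_point [([493.4, -78.7, 13.1], 0.74), ([586.1, -56.0, -3.6], 0.43)]
side jaw_pad_face [([614.1, -47.8, 13.2], 0.84)]
side end_pad_face [([610.6, 22.6, 13.0], 0.72)]
side tub_half_left [([671.4, 120.8, -2.2], 0.81), ([528.1, 161.5, 0.5], 0.68), ([602.4, -13.5, -0.9], 0.66)]
side tub_half_right []
side lid [([606.1, -8.1, 44.9], 0.94)]
top jaw_pad_face []
top end_pad_face [([605.3, 19.8, 16.1], 0.77)]
top tub_half_left [([665.3, 122.3, 1.5], 0.78), ([534.0, 161.0, 1.5], 0.55)]
top tub_half_right []
top lid [([413.7, 235.2, -4.0], 0.62), ([604.7, -14.4, 43.8], 0.57)]
180 [523. -53.] [ 529. -106.]
190 [517. -52.] [ 524. -107.]
200 [511. -52.] [ 519. -108.]
210 [506. -51.] [ 513. -109.]
220 [500. -52.] [ 507. -109.]
230 [494. -52.] [ 502. -110.]
240 [488. -54.] [ 496. -112.]
250 [482. -54.] [ 489. -112.]
```

The trigger now stops at 60 mm, so the tub bears. I'll firm up to 16 N (about 36 N at the pads) and check that it holds still.

```bash
python3 -m creep '[0,0,0,0,0,0,0,0,0,0,0,0,0,0,0,0,0,0,0,0,0,0,0,0,0,0,0,0,0,0,0,0,0,0,0,0]' 1 16
python3 -m creep '[0,0,0,0,0,0,0,0,0,0,0,0,0,0,0,0,0,0,0,0,0,0,0,0,0,0,0,0,0,0,0,0,0,0,0,0]'
python3 - <<'E'
from h import *
state(); L=["lid","jaw_pad_face","end_pad_face","tub_half_left","tub_half_right","glue_bottle","tomato","mandarin"]
look("side",L); look("wrist",L[:3]); look("top",L[:3]+L[5:])
E
```

```text
time_s: 29.27
tcp_pos: [485.3, -84.2, 5.8]
ee_rot: [-0.0, 0.998, 0.063, -0.0]
contact_force: [-4.2, 0.8, 0.8]
width: 0.624
grip_force: 15.9
time_s: 29.77
tcp_pos: [485.4, -84.2, 5.8]
ee_rot: [0.0, 0.998, 0.063, -0.0]
contact_force: [-5.3, 0.8, 1.1]
width: 0.628
grip_force: 15.9
t 29.77 tcp [485.4 -84.2   5.8] xang 0.126 z [-0. -0. -1.] F [-5.3  0.8  1.1] w 59.7 g 15.9
side lid [([605.4, -9.4, 43.0], 0.75)]
side jaw_pad_face [([612.2, -47.1, 14.8], 0.68)]
side end_pad_face [([610.5, 21.0, 13.0], 0.62)]
side tub_half_left [([599.5, -12.9, 1.9], 0.88), ([530.8, 160.4, -0.5], 0.85), ([665.6, 119.7, -0.7], 0.83)]
side tub_half_right []
side glue_bottle [([718.7, 25.5, -0.1], 0.72)]
side tomato [([518.3, 283.4, -1.4], 0.83)]
side mandarin [([416.5, 233.0, -2.0], 0.82)]
wrist lid [([603.4, -14.6, 47.1], 0.65), ([557.7, -37.0, 2.4], 0.29)]
wrist jaw_pad_face [([616.9, -47.8, 11.0], 0.84)]
wrist end_pad_face []
top lid [([605.7, -16.4, 40.6], 0.56)]
top jaw_pad_face [([615.3, -54.7, 15.3], 0.72), ([414.8, 236.3, -3.4], 0.68)]
top end_pad_face [([607.9, 21.7, 14.3], 0.57)]
top glue_bottle [([721.4, 21.8, 1.0], 0.48)]
top tomato [([523.7, 280.1, 2.4], 0.63)]
top mandarin [([417.8, 237.3, -4.3], 0.44)]
```

```bash
python3 -c "
from station import job
print(job.job_done())"
```

```text
the job is handed in; nothing more can be done
None
```

The lid is seated in the tub's mouth and let go, the clamp was pumped until the tub bore, and I handed the job in still holding the trigger at 16 N (about 36 N at the pads by the given table); I inferred the closed split from the stopped trigger and the roughly 72 mm pad gap rather than seeing it, and no verdict came back.

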